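Fit a fresh scouring wheel on the three-stud hub

ROBOT

A 6-joint arm with a two-finger parallel gripper is mounted at the origin on the work surface. World frame = base frame: x ahead of the robot, y to its left, z up, the work surface at z = 0. Lengths are in m, angles in rad, forces in N, time in s.
With the tool pointing down it reaches from about 0.375 to 0.975 m from the base axis. Payload 3.8 kg.
Tool frame: the origin (TCP) lies where the fingers leave the gripper's body, on its centre line; the fingertips stand 73 mm ahead of it and the grasp point (between the pads) lies 54 mm ahead of it (nose_length is the distance from the TCP to the fingertips, in m); z points along the fingers, y is the line along which they close (so a half turn about z gives the same grasp; the last joint's range is limited). The gripper opens to 85 mm and grips with 20 to 120 N. Pads are 22 mm wide; open, the fingers measure 114 mm over their backs; the gripper's body (76 mm by 85 mm) begins 54 mm behind the grasp point. The pads swing forward as they close: fully open they stand 13 mm farther back than shut.
Start: joints at [1.273, 0.264, 1.604, -0, 1.274, -0.037], TCP at [0.174, 0.652, 0.304] pointing down, gripper open.
Joint ranges: [-2.63, 2.63], [-0.94, 2.18], [0.31, 2.57], [-1.31, 4.45], [0, 2.66], [-2.55, 2.55]. Speed limits (rad/s): [2.57, 2.57, 3.14, 3.14, 3.14, 3.14].

INTERFACE

Orientations are given as a rotation vector (axis times angle).
In Python, from workcell import read_state, read_camera, calibration, finish_job, look_for, cut_out, tip_of, nose_length gives the robot as it stands.
- The arm moves only by the tool step_arm, never from a script. Its argument "targets" is a list of rows, each a list of 3 entries, a list of its own where there are three numbers: the turn, a rotation vector about the tool's x, y, z in rad, then the shift along the tool's x, y, z in mm, then the finger opening in mm, from 0 to 85.4. In form: [[[ax, ay, az], [x, y, z], grip], ...]. A call has 1 to 5 rows; each row shifts and turns the commanded pose from where the row before left it, along the tool's axes as they then stand; what a row does not reach is not made up. A row lasts 1/12 s, in which the tool goes at most 41.7 mm and 7.16 degrees, less where a joint would pass 70% of its speed; a pose out of reach is approached as far as the arm can. A call with a gripper value outside its range is refused whole. The fingers move at their own pace and stop on an object; "grip_force" is the grip in N (left out, the last holds). Time passes only in rows, so rows that do not move let the fingers close. It gives the time, the measured TCP pose, the force, the opening and the grip force at its end, in the units of the state.
- read_state(): the state, without advancing time (a new reading comes with each control period).
- read_camera(name): name is "scene" or "top" or "wrist"; returns the picture (384x512x3 uint8, red, green, blue); there is no depth.
- calibration(name): a dict with "camera_matrix" (3x3 intrinsics, pixels), "dist_coeffs" ([k1, k2, p1, p2, k3] as OpenCV has them; the pictures are not rectified), "R" (3x3) and "t" (3): a world point X has camera coordinates R X + t. Camera axes: x right, y down, z forward; pixel columns grow to the right and rows downward; lengths in m; the calibration is good to about 2 mm. A picture is of the moment at which its call begins: read the wrist's pose just before it. calibration takes no time and is no camera call; for the wrist camera it gives the pose at the moment of the call.
- finish_job(): hands the job in; it is judged then, once.
Trained networks look in the newest picture that a camera, given by its name, has taken for a name from the list of things; names that differ only in an ending like _2 or _b are one class to them, and where a whole thing is asked for, a point or a joint stands for the part that bears it (a point fixed in the world has none). Each returns a list of dicts, best first, with "score" (0 to 1); they miss things now and then, are a little off and sometimes report something else, mostly with a low value. They report only what shows in the picture. A call takes as long as a camera call.
- look_for(camera, query): "extent" ([left, top, right, bottom] in pixels, round what is visible of it).
- cut_out(camera, query): "region" (384x512 bool, what is visible of it) and "extent" ([left, top, right, bottom] in pixels, round what is visible of it).
- tip_of(camera, query): "at" ([row, column] in pixels: a listed point, or the origin of a listed thing).
The state is a dict: "time": time; "q": joint angles; "joint_vel": joint speeds; "joint_torque": joint torques, N m; "tool_pos": TCP position; "tcp_rot": TCP orientation; "wrist_force": force on the tool from outside, world axes, zero at the start; "torque": the same for the moment, N m; "width": opening from 0.0 (shut) to 1.0 (fully open); "grip_force": force on a finger pad.
Only numpy, scipy, OpenCV 4.12 (cv2) and the standard library are available. Lean on these libraries where they do the work, as an engineer would, in place of code of your own. Each camera call takes 0.05 s, during which the arm holds its last target. There are 200 camera calls.

TASK

Pick up the fresh orange-brown scouring wheel by its square black boss, slide it over the centre pin of the green machine's hub, turn it until its three holes find the three studs, and lower it fully home, flat on the hub face; then let go of it. Feel for the studs gently: never press the wheel on the machine with more than about 60 newtons, and do not drop it on. Leave the worn dark wheel and the other things on the bench where they are.

Things in the scene. Friction and masses are not known exactly. Their poses are not given: they have to be found in the camera images.
- wheel_center (a point): Fresh scouring wheel, loose, 0.3 to 0.55 kg, right way up: point on its axis 35 mm above its underside (half-way up); z up along the axis. 116 mm across, 70 mm high. Orange-brown rim, wall 10 mm, up to 28 mm above the underside. In the middle a square black boss, 38 x 38 mm, sides square to x and y, up to 70 mm above the underside, bored through with diameter 18.
- wheel: The same wheel; origin on its axis at the underside. Inside the rim an aluminium plate 10 mm thick, flush with the underside, with three through holes of diameter 11.5, 33 mm from the axis, at 0, 120 and 240 degrees from its x axis. It starts flat on the bench at any yaw and may change places with the worn wheel.
- boss_grip (a point): Point on the fresh wheel's axis 52 mm above its underside, in the part of the square boss that stands clear above the rim (28 to 70 mm up): the place to grip it, across x or across y.
- machine: Green machine with a vertical spindle, bolted down, base 200 x 200 mm; origin on the bench under the spindle, x and y along the base's sides (not the hub's). Its round steel hub, diameter 110, has stopped at any angle, which is not measured: see or feel where its studs are. The hub turns only stiffly (about 0.4 N m) and stays where it is left.
- hub_face (a point): On the spindle axis at the hub's flat upper face, 110 mm above the bench; z up. From the face stand three brass studs, diameter 8, 16 mm high, tips tapered over the last 2.5 mm, 33 mm from the axis, 120 degrees apart. A wheel that is on the pin but not on the studs lies 16 mm above the face; with its holes within about 2 degrees of the studs it goes down to the face.
- pin_top (a point): Top of the brass centre pin, on the spindle axis 42 mm above the hub face. The pin has diameter 16, tapering over its top 14 mm to diameter 6.
- worn_wheel: Worn wheel, to be left alone: dark grey, 108 mm across, 22 mm thick, with a round steel boss of diameter 32 to 40 mm up and four dark holes; origin at the centre of its underside.
- last_left: Olive-green shoe last, 240 x 84 x 112 mm, loose; origin at the middle of its underside.
- glue_tin: Yellow tin, diameter 76, 100 mm high, loose; origin at the centre of its underside.
- red_pot: Small white pot with a red lid, diameter 56, 60 mm high, loose; origin at the centre of its underside.
- hammer: Hammer with a wooden handle, 260 mm long, lying on the bench; origin at its middle, on the bench.
- wrench: Steel wrench, 180 mm long, lying on the bench; origin at its middle, on the bench.

How it is judged:
By the outcome, as a careful person would: the job done as asked, in the order asked, and still so for the second after the job is handed in, with the robot touching nothing.
It also fails if it takes over 58 s, if anything falls off the work surface, if the arm or the gripper's body presses on something with over 40 N, if the wrist force passes 120 N, or if a joint passes its speed limit or range.

## Working session

There is one attempt and no reset: what is moved stays moved. The work goes in short steps, Python scripts to look and compute and a tool call to move; the robot and the scene stay as the last step left them, time stands still between calls to the robot, and variables do not carry over. Pictures are saved under pics/ and viewed, at most 10 in all, crops included, and the job is handed in when it is done.

Besides the shell and the picture viewer there is one more tool, called after "Call:" as name([rows], argument=value, ...), one row to a line, values as JSON. step_arm: Moves the arm, as the interface text tells. Its arguments: {"type":"object","properties":{"targets":{"type":"array","items":{"type":"array"}},"grip_force":{"type":"number"}},"required":["targets"]}

```bash
mkdir -p pics; cat > h.py <<'E'
import numpy as np, cv2
from scipy.spatial.transform import Rotation as Rn
from workcell import *
def pix(cam,uv,cal=None):
    c=cal or calibration(cam); K=np.array(c["camera_matrix"]);d=np.array(c["dist_coeffs"])
    p=cv2.undistortPoints(np.array([[uv]],float),K,d)[0,0]
    R=np.array(c["R"]);t=np.array(c["t"]); v=R.T@np.array([p[0],p[1],1.]); return -R.T@t, v/np.linalg.norm(v)
def atz(cam,uv,z,cal=None):
    o,v=pix(cam,uv,cal); return o+v*(z-o[2])/v[2]
def tri(rays):
    A=np.zeros((3,3));b=np.zeros(3)
    for o,v in rays:
        P=np.eye(3)-np.outer(v,v);A+=P;b+=P@o
    x=np.linalg.solve(A,b); return x,[np.linalg.norm((np.eye(3)-np.outer(v,v))@(x-o)) for o,v in rays]
def proj(cam,X,cal=None):
    c=cal or calibration(cam)
    return cv2.projectPoints(np.array(X,float).reshape(-1,1,3),cv2.Rodrigues(np.array(c["R"]))[0],np.array(c["t"]),np.array(c["camera_matrix"]),np.array(c["dist_coeffs"]))[0][:,0]
def save(im,n): cv2.imwrite("pics/"+n,np.ascontiguousarray(im[:,:,::-1]))
E
python3 - <<'E'
from h import *
ims={}
for c in("scene","top"):
    ims[c]=read_camera(c)
save(cv2.resize(np.vstack([ims["scene"],ims["top"]]),(400*1,600)),"a.png"); save(ims["top"],"top.png")
for q in("wheel_center","boss_grip","wheel","hub_face","pin_top","machine","worn_wheel"):
    rays=[]
    for c in("scene","top"):
        r=tip_of(c,q)
        for k in r[:2]: print(q,c,np.round(k["at"],1),round(k["score"],2))
        if r: rays.append(pix(c,r[0]["at"][::-1]))
    if len(rays)==2: print("   tri",*[np.round(a,4) for a in tri(rays)])
s=read_state();print(s)
E
```

```text
wheel_center scene [193.9 234.4] 0.68
wheel_center top [204.2 288.4] 0.58
   tri [ 0.4773 -0.1353  0.0676] [0.0034 0.0034]
boss_grip scene [195.5 231.7] 0.95
boss_grip top [207.4 288.4] 0.65
boss_grip top [156.8 106.5] 0.39
   tri [ 0.472  -0.1427  0.05  ] [0.0026 0.0026]
wheel scene [206.2 233.7] 0.8
wheel scene [252.2 207.8] 0.22
wheel top [210.1 286.8] 0.76
   tri [ 0.4705 -0.1399 -0.0072] [0.0008 0.0008]
hub_face scene [230.9 309.7] 0.58
hub_face top [166.8 177.9] 0.86
   tri [0.5791 0.1934 0.1176] [0.0017 0.0017]
pin_top scene [227.2 311.4] 0.92
pin_top top [161.2 177.8] 0.73
pin_top top [208.6 287.6] 0.42
   tri [0.5871 0.1937 0.1444] [0.0035 0.0035]
machine scene [253.5 307.2] 0.65
machine top [176.1 185.7] 0.67
machine top [155.8 104. ] 0.57
   tri [ 0.579   0.1941 -0.0024] [0.0001 0.0001]
worn_wheel scene [197.1 181.8] 0.69
worn_wheel top [198.7 344.8] 0.77
   tri [ 0.512  -0.3365 -0.0017] [0.005 0.005]
{'time': 0.8, 'q': array([ 1.27310075e+00,  2.63904692e-01,  1.60397581e+00, -2.13312811e-05,
        1.27373912e+00, -3.68956445e-02]), 'joint_vel': array([ 7.55746144e-05, -1.00442447e-03,  1.94465702e-03,  6.97485855e-04,
        1.60951407e-04,  2.58813544e-03]), 'joint_torque': array([ 7.47731792e-04, -5.14976871e+01, -3.67691302e+01,  6.52048220e-05,
        7.96143449e-04, -1.24391335e-05]), 'tool_pos': array([0.17405412, 0.65216857, 0.30388964]), 'tcp_rot': array([ 4.08491803e-01,  3.11490621e+00, -4.71104475e-05]), 'wrist_force': array([-0.09342397,  0.13877317, -0.74462601]), 'torque': array([-0.07396346, -0.03590576,  0.0212319 ]), 'grip_force': 0.0, 'width': 0.9957285364209718}
```

View pics/a.png

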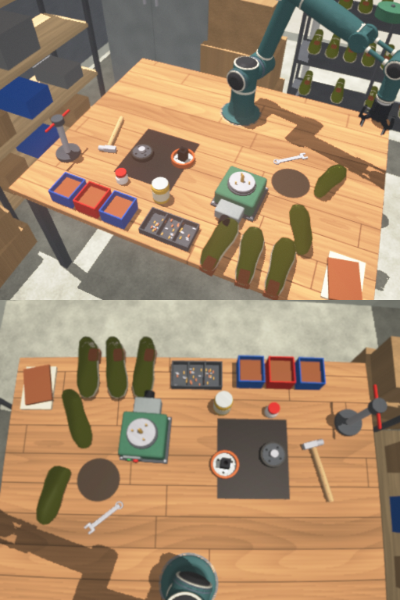

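The pictures show the fresh orange wheel near top-camera (288,208), worn wheel at (345,199), and the green machine with hub at (178,165). Next I look at the hub from near.

```bash
cat >> h.py <<'E'
def tool():
    s=read_state(); return np.array(s["tool_pos"]),Rn.from_rotvec(s["tcp_rot"])
def go(X,yaw=None):
    """print the tool-axis shift (mm) to X and, with yaw (deg, world angle of tool x), the turn about tool z in deg"""
    p,R=tool(); M=R.as_matrix(); y0=np.degrees(np.arctan2(M[1,0],M[0,0]))
    d=M.T@(np.array(X)-p)*1000
    print("pos",p.round(4),"yaw",y0.round(2),"tilt",np.degrees(np.arccos(-M[2,2])).round(2),"shift mm",d.round(1))
    if yaw is not None:
        az=-(yaw-y0); print(" turn about tool z deg",round(az,2),"shift after turn",(Rn.from_euler('z',-az,degrees=True).as_matrix()@d).round(1))
E
python3 - <<'E'
from h import *
c=calibration("wrist");p,R=tool();Rc=np.array(c["R"]);o=-Rc.T@np.array(c["t"])
M=R.as_matrix();print(M.round(3));print("cam in tool",(M.T@(o-p)).round(4),"\n",(M.T@Rc.T).round(3),np.array(c["camera_matrix"]).round(1))
print(nose_length if not callable(nose_length) else nose_length())
go([0.58,0.193,0.33]);go([0.58,0.193,0.33],0)
E
```

```text
[[-0.966  0.258  0.   ]
 [ 0.258  0.966 -0.   ]
 [-0.    -0.    -1.   ]]
cam in tool [ 0.0784 -0.0006 -0.0692] 
 [[ 0.001 -0.951 -0.308]
 [ 1.     0.001  0.   ]
 [ 0.    -0.308  0.951]] [[270.2   0.  256.4]
 [  0.  270.2 193. ]
 [  0.    0.    1. ]]
0.0726
pos [0.1741 0.6522 0.3039] yaw 165.06 tilt 0.0 shift mm [-510.6 -339.   -26.1]
pos [0.1741 0.6522 0.3039] yaw 165.06 tilt 0.0 shift mm [-510.6 -339.   -26.1]
 turn about tool z deg 165.06 shift after turn [405.9 459.2 -26.1]
```

Call:
step_arm([
  [[0, 0, 0], [-33, -22, -2], 85],
  [[0, 0, 0], [-33, -22, -2], 85],
  [[0, 0, 0], [-33, -22, -2], 85],
  [[0, 0, 0], [-33, -22, -2], 85],
  [[0, 0, 0], [-33, -22, -2], 85],
])

```text
time: 1.22
tool_pos: [0.3059, 0.502, 0.3141]
tcp_rot: [0.407, 3.115, 0.0]
wrist_force: [0.6, 1.1, 0.4]
width: 0.995
grip_force: 0.0
```

Call:
step_arm([
  [[0, 0, 0], [-33, -22, -2], 85],
  [[0, 0, 0], [-33, -22, -2], 85],
  [[0, 0, 0], [-33, -22, -2], 85],
  [[0, 0, 0], [-33, -22, -2], 85],
  [[0, 0, 0], [-33, -22, -2], 85],
])

```text
time: 1.63
tool_pos: [0.4371, 0.3529, 0.3243]
tcp_rot: [0.408, 3.114, 0.001]
wrist_force: [0.6, 0.8, -0.8]
width: 0.995
grip_force: 0.0
```

Call:
step_arm([
  [[0, 0, 0], [-33, -22, -2], 85],
  [[0, 0, 0], [-33, -22, -2], 85],
  [[0, 0, 0], [-33, -22, -2], 85],
  [[0, 0, 0], [-33, -22, -2], 85],
  [[0, 0, 0], [-33, -22, -2], 85],
])

```text
time: 2.05
tool_pos: [0.5682, 0.204, 0.3343]
tcp_rot: [0.409, 3.114, 0.001]
wrist_force: [0.2, 0.6, 0.5]
width: 0.996
grip_force: 0.0
```

```bash
python3 - <<'E'
from h import *
go([0.58,0.193,0.33]); print(read_state()["time"],read_state()["q"].round(2))
c=calibration("wrist");im=read_camera("wrist");save(im,"w1.png");np.savez("w1.npz",im=im,R=c["R"],t=c["t"])
for q in("hub_face","pin_top"):
    for k in tip_of("wrist",q)[:2]: print(q,np.round(k["at"],1),round(k["score"],2),atz("wrist",k["at"][::-1],.152 if q=="pin_top" else .11).round(4))
E
```

```text
pos [0.5682 0.204  0.3343] yaw 165.05 tilt 0.04 shift mm [-14.2  -7.6   4.3]
2.05 [ 0.3   0.11  1.73  0.    1.3  -1.01]
hub_face [187.4 245.2] 0.89 [0.5774 0.1855 0.11  ]
pin_top [197.9 246.8] 0.72 [0.5741 0.1916 0.152 ]
```

View pics/w1.png

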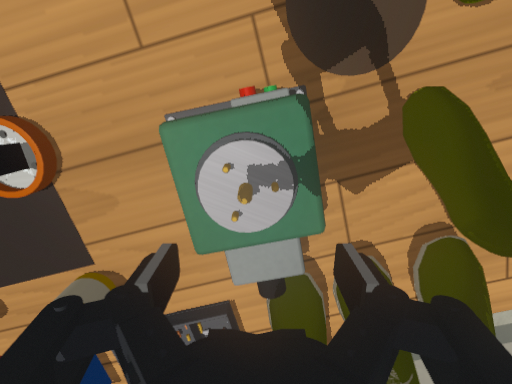

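The wrist picture shows the hub disc centred near (246,185), pin top about (245,193), studs at about (226,168), (275,187) in shadow and (235,216).

```bash
cat >> h.py <<'E'
from scipy.optimize import least_squares
def brass(im,box,show=True):
    x0,y0,x1,y1=box; hsv=cv2.cvtColor(im,cv2.COLOR_RGB2HSV)
    m=np.zeros(im.shape[:2],np.uint8); m[y0:y1,x0:x1]=((hsv[...,1]>90)&(hsv[...,0]<32)&(hsv[...,2]>30))[y0:y1,x0:x1]
    n,l,st,ce=cv2.connectedComponentsWithStats(m)
    r=[(ce[i],st[i]) for i in range(1,n) if st[i,4]>8]
    if show:
        for a,b in r: print(a.round(1),b[[2,3,4]])
    return r
E
python3 - <<'E'
from h import *
d=np.load("w1.npz");im=d["im"];c=calibration("wrist")
r=brass(im,(204,142,289,226))
small=sorted([a for a in r if a[1][4]<150],key=lambda a:-a[1][4])[:3]
uv=np.array([a[0] for a in small])
X=np.array([atz("wrist",u,.118,dict(c,R=d["R"],t=d["t"])) for u in uv]);print(X.round(4))
def f(p):
    a=p[2]+np.arange(3)*2*np.pi/3; P=p[:2]+.033*np.c_[np.cos(a),np.sin(a)]
    return np.min(np.linalg.norm(P[:,None]-X[None,:,:2],axis=2),axis=0)
best=min((least_squares(lambda p:f(p),[.576,.19,a]) for a in np.arange(0,2.1,.3)),key=lambda s:s.cost)
print(best.x[:2].round(4),np.degrees(best.x[2])%120,best.fun)
E
```

```text
[225.9 167.8] [ 7  9 49]
[244.6 193. ] [ 14  21 243]
[274.6 186.3] [ 8 10 54]
[234.7 216. ] [ 7 11 57]
[[0.6021 0.1688 0.118 ]
 [0.5795 0.2212 0.118 ]
 [0.5457 0.1755 0.118 ]]
[0.5758 0.1885] 83.38582355503678 [0.000128   0.0001018  0.00022517]
```

Call:
step_arm([
  [[0, 0, 0], [0, -39, 2], 85],
  [[0, 0, 0], [0, -39, 2], 85],
  [[0, 0, 0], [0, -39, 2], 85],
  [[0, 0, 0], [0, -39, 2], 85],
  [[0, 0, 0], [0, -39, 2], 85],
])

```text
time: 2.62
tool_pos: [0.5156, 0.0173, 0.3238]
tcp_rot: [-0.405, -3.115, -0.001]
wrist_force: [0.6, 0.0, -0.7]
width: 0.99
grip_force: 0.0
```

Call:
step_arm([
  [[0, 0, 0], [0, -39, 4], 85],
  [[0, 0, 0], [0, -39, 4], 85],
  [[0, 0, 0], [0, -39, 4], 85],
  [[0, 0, 0], [0, -39, 4], 85],
  [[0, 0, 0], [0, 0, 4], 85],
])

```text
time: 3.03
tool_pos: [0.4749, -0.1375, 0.3039]
tcp_rot: [-0.415, -3.114, 0.005]
wrist_force: [-0.3, -0.1, -0.5]
width: 0.995
grip_force: 0.0
```

```bash
python3 - <<'E'
from h import *
go([0.472,-.14,0.30]); print(read_state()["time"],read_state()["q"].round(2))
c=calibration("wrist");im=read_camera("wrist");np.savez("w2.npz",im=im,R=c["R"],t=c["t"])
for q,z in(("boss_grip",.052),("wheel_center",.035),("wheel",0)):
    for k in tip_of("wrist",q)[:1]: print(q,np.round(k["at"],1),round(k["score"],2),atz("wrist",k["at"][::-1],z).round(4))
x,y=map(int,proj("wrist",[.472,-.14,.035])[0]);print(x,y);x=min(max(x,100),412);y=min(max(y,75),309)
save(cv2.resize(im[y-75:y+75,x-100:x+100],None,fx=4,fy=4,interpolation=cv2.INTER_CUBIC),"w2.png");print("crop origin",x-100,y-75)
E
```

```text
pos [ 0.4749 -0.1375  0.3039] yaw 164.82 tilt 0.17 shift mm [ 2.2 -3.2  3.9]
3.0333 [-0.33 -0.08  1.98 -0.    1.24 -1.64]
boss_grip [169.2 249.8] 0.69 [ 0.4684 -0.1401  0.052 ]
wheel_center [163.5 253. ] 0.72 [ 0.4668 -0.1348  0.035 ]
wheel [158.7 257. ] 0.69 [ 0.4692 -0.1295  0.    ]
249 168
crop origin 149 93
```

View pics/w2.png

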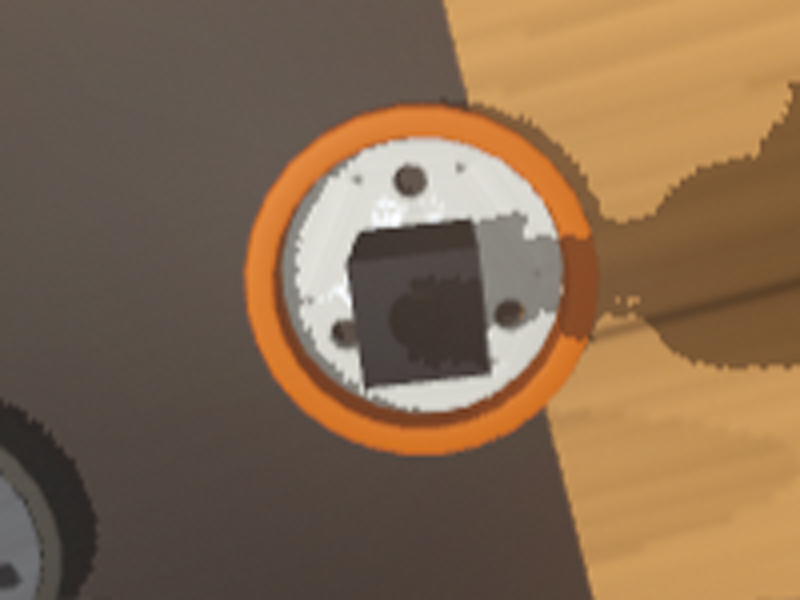

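The crop shows the wheel with holes at full-image about (251.5,138), (276.5,171), (235,176), and the boss top corners at about (236,158), (268.5,154), (271.5,186), (240.5,190).

```bash
python3 - <<'E'
from h import *
d=np.load("w2.npz");c=dict(calibration("wrist"),R=d["R"],t=d["t"]);im=d["im"];o=np.array([149,93])
C=np.array([atz("wrist",o+np.array(u)/4,.07,c) for u in((349,260),(478,245),(490,373),(366,387))]);print("boss c",C.mean(0).round(4))
for a,b in((0,1),(1,2),(2,3),(3,0)):
    v=C[b]-C[a];print(np.linalg.norm(v).round(4),(np.degrees(np.arctan2(v[1],v[0]))%90).round(1))
H=np.array([atz("wrist",o+np.array(u)/4,.010,c) for u in((410,180),(510,313),(345,333))])
hsv=cv2.cvtColor(im,cv2.COLOR_RGB2HSV);m=((hsv[...,0]<16)&(hsv[...,1]>170)&(hsv[...,2]>90)).astype(np.uint8)
m[:, :205]=0;m[:,305:]=0;m[:110]=0;m[215:]=0
ct=max(cv2.findContours(m,0,1)[0],key=cv2.contourArea);hull=cv2.convexHull(ct)[:,0]
Rm=np.array([atz("wrist",u+.0,.028,c)[:2] for u in hull])
f=least_squares(lambda p:np.linalg.norm(Rm-p[:2],axis=1)-p[2],[.47,-.14,.058],loss="soft_l1",f_scale=.001);print("rim",f.x.round(4))
ctr=(f.x[:2]+C.mean(0)[:2])/2
for h in H: v=h[:2]-ctr;print("hole",np.linalg.norm(v).round(4),np.degrees(np.arctan2(v[1],v[0])).round(1))
E
```

```text
boss c [ 0.4689 -0.1398  0.07  ]
0.0367 81.6
0.0378 81.0
0.0366 81.7
0.0378 81.1
rim [ 0.4687 -0.1405  0.0572]
hole 0.0324 171.6
hole 0.033 51.8
hole 0.0333 -68.1
```

Call:
step_arm([
  [[0, 0, -0.1134], [0, 0, 0], 85],
  [[0, 0, 0], [5.6, -3.6, 30], 85],
  [[0, 0, 0], [0, 0, 40], 85],
  [[0, 0, 0], [0, 0, 40], 85],
  [[0, 0, 0], [0, 0, 30], 85],
])

```text
time: 3.65
tool_pos: [0.4703, -0.1337, 0.1617]
tcp_rot: [-0.226, -3.132, -0.001]
wrist_force: [-0.2, 0.0, -1.1]
width: 0.999
grip_force: 0.0
```

```bash
python3 - <<'E'
from h import *
go([0.4688,-.1402,0.112],171.3);
c=calibration("wrist");im=read_camera("wrist");save(im,"w3.png");np.savez("w3.npz",im=im,R=c["R"],t=c["t"])
print("boss corners expected", proj("wrist",[[.4688+.019*(a*np.cos(1.4190)-b*np.sin(1.4190)),-.1402+.019*(a*np.sin(1.4190)+b*np.cos(1.4190)),.07] for a,b in((1,1),(1,-1),(-1,-1),(-1,1))]).round(1).tolist())
E
```

```text
pos [ 0.4703 -0.1337  0.1617] yaw 171.74 tilt 0.07 shift mm [ 0.5 -6.7 49.7]
 turn about tool z deg 0.44 shift after turn [ 0.5 -6.7 49.7]
boss corners expected [[276.1, 213.8], [274.4, 267.4], [216.9, 267.0], [214.7, 213.4]]
```

View pics/w3.png

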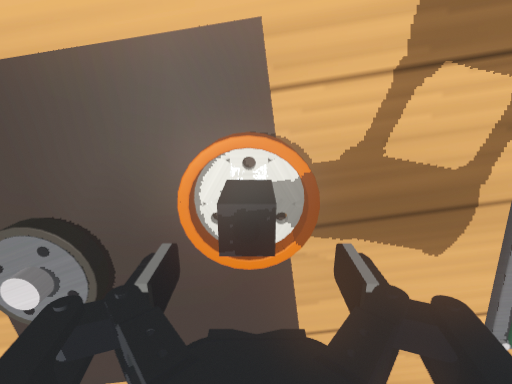

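The picture shows the boss top corners at about (218,204), (276,204), (275,256), (219,256) between the open fingers – about 9 px higher than predicted, so I triangulate.

```bash
python3 - <<'E'
from h import *
c0=calibration("wrist");o=np.array([149,93])
d2=np.load("w2.npz");d3=np.load("w3.npz");c2=dict(c0,R=d2["R"],t=d2["t"]);c3=dict(c0,R=d3["R"],t=d3["t"])
A=[o+np.array(u)/4 for u in((349,260),(478,245),(490,373),(366,387))]
B=[(218,204),(276,204),(275,256),(219,256)]
P=[]
for a,b in zip(A,B):
    x,e=tri([pix("wrist",a,c2),pix("wrist",b,c3)]);P.append(x);print(x.round(4),np.round(e,4))
P=np.array(P);print(P.mean(0).round(4),[np.linalg.norm(P[i]-P[i-1]).round(4) for i in range(4)])
H2=[o+np.array(u)/4 for u in((410,180),(510,313))];H3=[(249,162),(281,217)]
for a,b in zip(H2,H3): print("hole",*[np.round(q,4) for q in tri([pix("wrist",a,c2),pix("wrist",b,c3)])])
p,R=tool();M=R.as_matrix();c=c0;Rc=np.array(c["R"]);ow=-Rc.T@np.array(c["t"]);print("cam in tool now",(M.T@(ow-p)).round(4))
go([0.4688,-.1402,0.112],171.3);print(read_state()["time"])
for c in(c2,c3): print((-np.array(c["R"]).T@c["t"]).round(4))
E
```

```text
[ 0.4471 -0.1549  0.0723] [0.0002 0.0002]
[ 0.4529 -0.119   0.0704] [0.0002 0.0002]
[ 0.4903 -0.1245  0.0699] [0.0001 0.0001]
[ 0.4847 -0.1613  0.0704] [0.0005 0.0005]
[ 0.4688 -0.1399  0.0708] [np.float64(0.0381), np.float64(0.0365), np.float64(0.0378), np.float64(0.0372)]
hole [ 0.4381 -0.1361 -0.0027] [0. 0.]
hole [ 0.4905 -0.1144  0.0052] [0.0002 0.0002]
cam in tool now [ 0.0784 -0.0006 -0.0692]
pos [ 0.4666 -0.1325  0.156 ] yaw 171.73 tilt 0.65 shift mm [-3.8 -7.4 43.9]
 turn about tool z deg 0.43 shift after turn [-3.8 -7.4 43.9]
3.7
[ 0.3991 -0.1173  0.373 ]
[ 0.3927 -0.1231  0.231 ]
```

Call:
step_arm([
  [[0, 0, 0], [0, 0, 0], 85],
  [[0, 0, 0], [0, 0, 0], 85],
])

```text
time: 3.87
tool_pos: [0.4716, -0.135, 0.1648]
tcp_rot: [0.228, 3.133, 0.0]
wrist_force: [0.7, -0.0, 0.9]
width: 0.997
grip_force: 0.0
```

```bash
python3 - <<'E'
from h import *
go([0.4688,-.1400,0.112],171.3)
p,R=tool();print((R.as_matrix().T@[0,0,-1]).round(4))
E
```

```text
pos [ 0.4716 -0.135   0.1648] yaw 171.68 tilt 0.03 shift mm [ 2.1 -5.4 52.8]
 turn about tool z deg 0.38 shift after turn [ 2.  -5.4 52.8]
[ 5.e-04 -2.e-04  1.e+00]
```

Call:
step_arm([
  [[0, 0, 0.0066], [2, -5.4, 0], 85],
  [[0, 0, 0], [0, 0, 15], 85],
  [[0, 0, 0], [0, 0, 15], 85],
  [[0, 0, 0], [0, 0, 0], 85],
  [[0, 0, 0], [0, 0, 0], 85],
])

```text
time: 4.28
tool_pos: [0.4687, -0.1416, 0.1356]
tcp_rot: [0.242, 3.13, -0.001]
wrist_force: [0.2, 0.7, 0.6]
width: 0.997
grip_force: 0.0
```

```bash
python3 - <<'E'
from h import *
go([0.4688,-.1400,0.112],171.3)
E
```

```text
pos [ 0.4687 -0.1416  0.1356] yaw 171.17 tilt 0.12 shift mm [ 0.2  1.6 23.6]
 turn about tool z deg -0.13 shift after turn [ 0.2  1.6 23.6]
```

Call:
step_arm([
  [[0, 0, 0], [0, 0.8, 12], 85],
  [[0, 0, 0], [0, 0, 11], 85],
  [[0, 0, 0], [0, 0, 0], 85],
  [[0, 0, 0], [0, 0, 0], 85],
])

```text
time: 4.62
tool_pos: [0.4679, -0.1405, 0.1111]
tcp_rot: [-0.242, -3.132, -0.0]
wrist_force: [-0.4, 0.0, 0.1]
width: 0.999
grip_force: 0.0
```

```bash
python3 - <<'E'
from h import *
go([0.4688,-.1400,0.112],171.3)
E
```

```text
pos [ 0.4679 -0.1405  0.1111] yaw 171.18 tilt 0.03 shift mm [-0.8  0.6 -0.9]
 turn about tool z deg -0.12 shift after turn [-0.8  0.6 -0.9]
```

Close.

Call:
step_arm([
  [[0, 0, 0], [0, 0, 0], 30],
  [[0, 0, 0], [0, 0, 0], 30],
  [[0, 0, 0], [0, 0, 0], 30],
  [[0, 0, 0], [0, 0, 0], 30],
  [[0, 0, 0], [0, 0, 0], 30],
], grip_force=60)

```text
time: 5.03
tool_pos: [0.4685, -0.1406, 0.1115]
tcp_rot: [0.242, 3.131, -0.0]
wrist_force: [-1.2, 0.5, 2.9]
width: 0.431
grip_force: 62.4
```

Call:
step_arm([
  [[0, 0, 0], [0, 0, 0], 30],
  [[0, 0, 0], [0, 0, 0], 30],
  [[0, 0, 0], [0, 0, 0], 30],
])

```text
time: 5.28
tool_pos: [0.4686, -0.1406, 0.1115]
tcp_rot: [0.242, 3.131, -0.0]
wrist_force: [0.2, 0.8, 5.1]
width: 0.436
grip_force: 62.4
```

Call:
step_arm([
  [[0, 0, 0], [0, 0, -15], 30],
  [[0, 0, 0], [0, 0, -30], 30],
  [[0, 0, 0], [0, 0, -40], 30],
  [[0, 0, 0], [0, 0, -40], 30],
  [[0, 0, 0], [0, 0, -40], 30],
], grip_force=80)

```text
time: 5.7
tool_pos: [0.4664, -0.1399, 0.2754]
tcp_rot: [-0.241, -3.128, -0.002]
wrist_force: [0.8, -0.1, -2.9]
width: 0.436
grip_force: 81.4
```

Call:
step_arm([
  [[0, 0, 0], [0, 0, -20], 30],
  [[0, 0, 0], [0, 0, 0], 30],
])

```text
time: 5.87
tool_pos: [0.4703, -0.1413, 0.3011]
tcp_rot: [0.241, 3.123, -0.004]
wrist_force: [0.3, -0.5, -4.5]
width: 0.432
grip_force: 81.9
```

```bash
python3 - <<'E'
from h import *
go([0.5758,.1885,.295],203.4)
c=calibration("wrist");im=read_camera("wrist");save(im,"w4.png")
E
```

```text
pos [ 0.4703 -0.1413  0.3011] yaw 171.18 tilt 0.54 shift mm [-53.6 342.1   6. ]
 turn about tool z deg -32.22 shift after turn [-227.8  260.8    6. ]
```

View pics/w4.png

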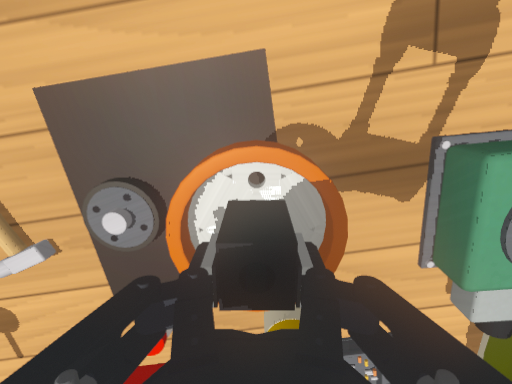

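The wheel hangs in the gripper with its hole at (257,179), straight along tool x; the worn wheel at (120,220) is untouched.

Call:
step_arm([
  [[0, 0, 0], [-6, 30, 0], 30],
  [[0, 0, 0], [-6, 39, 0], 30],
  [[0, 0, 0], [-6, 39, 0], 30],
  [[0, 0, 0], [-6, 39, 0], 30],
  [[0, 0, 0], [-6, 39, 0], 30],
])

```text
time: 6.33
tool_pos: [0.5242, 0.0402, 0.2913]
tcp_rot: [-0.242, -3.125, 0.001]
wrist_force: [-0.0, -0.5, -3.6]
width: 0.435
grip_force: 82.2
```

Call:
step_arm([
  [[0, 0, 0], [-6, 39, 0], 30],
  [[0, 0, 0], [-6, 39, 0], 30],
  [[0, 0, 0], [-6, 39, 0], 30],
  [[0, 0, 0], [-6, 39, 0], 30],
  [[0, 0, -0.1124], [0, 0, 0], 30],
])

```text
time: 6.75
tool_pos: [0.5734, 0.1954, 0.2908]
tcp_rot: [-0.059, -3.136, -0.004]
wrist_force: [0.7, -0.8, -3.4]
width: 0.431
grip_force: 83.1
```

Call:
step_arm([
  [[0, 0, -0.1124], [0, 0, 0], 30],
  [[0, 0, -0.1124], [0, 0, 0], 30],
  [[0, 0, -0.1124], [0, 0, 0], 30],
  [[0, 0, -0.1124], [0, 0, 0], 30],
  [[0, 0, 0], [0, 0, 0], 30],
])

```text
time: 7.17
tool_pos: [0.5718, 0.1888, 0.2908]
tcp_rot: [0.639, -3.068, 0.001]
wrist_force: [-0.3, 0.6, -4.0]
width: 0.436
grip_force: 83.0
```

Call:
step_arm([
  [[0, 0, 0], [0, 0, 0], 30],
  [[0, 0, 0], [0, 0, 0], 30],
])

```text
time: 7.33
tool_pos: [0.5728, 0.1889, 0.2932]
tcp_rot: [0.631, -3.073, 0.001]
wrist_force: [-0.1, -0.7, -3.8]
width: 0.429
grip_force: 83.0
```

```bash
python3 - <<'E'
from h import *
go([0.5758,.1885,.275],203.5);s=read_state();print(s["wrist_force"],s["torque"])
a=read_camera("scene");b=read_camera("top");np.savez("s4.npz",a=a,b=b)
for q in ("wheel","wheel_center","boss_grip"):
    r=[tip_of(c,q) for c in("scene","top")]
    if all(r): print(q,*[np.round(k,4) for k in tri([pix(c,k[0]["at"][::-1]) for c,k in zip(("scene","top"),r)])])
go([0.5758,.1885,.275],203.5)
E
```

```text
pos [0.5728 0.1889 0.2932] yaw -156.78 tilt 0.24 shift mm [-2.7 -1.6 18.2]
 turn about tool z deg -360.28 shift after turn [-2.7 -1.6 18.2]
[-0.0677766  -0.73778595 -3.82169122] [0.02877342 0.03028624 0.06340238]
wheel [0.5787 0.191  0.18  ] [0.009 0.009]
wheel_center [0.5778 0.1882 0.2246] [0.0028 0.0028]
boss_grip [0.5694 0.1902 0.2333] [0.0025 0.0025]
pos [0.5739 0.1892 0.2961] yaw -156.65 tilt 0.02 shift mm [-1.5 -1.4 21.1]
 turn about tool z deg -360.15 shift after turn [-1.5 -1.4 21.1]
```

Call:
step_arm([
  [[0, 0, 0], [-1.7, -1.3, 0], 30],
  [[0, 0, 0], [0, 0, 12], 30],
  [[0, 0, 0], [0, 0, 14], 30],
  [[0, 0, 0], [0, 0, 0], 30],
  [[0, 0, 0], [0, 0, 0], 30],
])

```text
time: 8.15
tool_pos: [0.5749, 0.1884, 0.268]
tcp_rot: [0.636, -3.073, 0.0]
wrist_force: [0.4, 0.2, -3.2]
width: 0.43
grip_force: 82.9
```

```bash
python3 - <<'E'
from h import *
go([0.5758,.1885,.243],203.4-360)
E
```

```text
pos [0.5749 0.1884 0.268 ] yaw -156.63 tilt 0.21 shift mm [-0.9 -0.2 25. ]
 turn about tool z deg -0.03 shift after turn [-0.9 -0.3 25. ]
```

Call:
step_arm([
  [[0, 0, 0], [-0.7, 0, 3], 30],
  [[0, 0, 0], [0, 0, 3], 30],
  [[0, 0, 0], [0, 0, 3], 30],
  [[0, 0, 0], [0, 0, 0], 30],
])

```text
time: 8.48
tool_pos: [0.5764, 0.189, 0.2605]
tcp_rot: [0.636, -3.076, 0.0]
wrist_force: [0.5, -0.4, -4.2]
width: 0.435
grip_force: 82.9
```

Call:
step_arm([
  [[0, 0, 0], [0, 0, 3], 30],
  [[0, 0, 0], [0, 0, 3], 30],
  [[0, 0, 0], [0, 0, 3], 30],
  [[0, 0, 0], [0, 0, 0], 30],
])

```text
time: 8.82
tool_pos: [0.5761, 0.1889, 0.2509]
tcp_rot: [0.636, -3.075, 0.0]
wrist_force: [-0.6, -0.4, -4.2]
width: 0.435
grip_force: 82.9
```

Call:
step_arm([
  [[0, 0, 0], [0, 0, 3], 30],
  [[0, 0, 0], [0, 0, 3], 30],
  [[0, 0, 0], [0, 0, 3], 30],
  [[0, 0, 0], [0, 0, 0], 30],
])

```text
time: 9.15
tool_pos: [0.5761, 0.1889, 0.2419]
tcp_rot: [0.636, -3.075, 0.0]
wrist_force: [0.4, -1.1, -4.3]
width: 0.433
grip_force: 82.9
```

Call:
step_arm([
  [[0, 0, 0], [0, 0, 1.5], 30],
  [[0, 0, 0], [0, 0, 1.5], 30],
  [[0, 0, 0], [0, 0, 0], 30],
])

```text
time: 9.4
tool_pos: [0.5764, 0.189, 0.2396]
tcp_rot: [0.636, -3.076, 0.0]
wrist_force: [-0.1, -0.4, -3.9]
width: 0.435
grip_force: 82.9
```

Call:
step_arm([
  [[0, 0, 0], [0, 0, 1.5], 30],
  [[0, 0, 0], [0, 0, 1.5], 30],
  [[0, 0, 0], [0, 0, 0], 30],
])

```text
time: 9.65
tool_pos: [0.5764, 0.1889, 0.2365]
tcp_rot: [0.636, -3.076, 0.0]
wrist_force: [-0.1, -0.1, -3.2]
width: 0.434
grip_force: 82.9
```

Call:
step_arm([
  [[0, 0, 0], [0, 0, 1], 30],
  [[0, 0, 0], [0, 0, 1], 30],
  [[0, 0, 0], [0, 0, 0], 30],
])

```text
time: 9.9
tool_pos: [0.5765, 0.189, 0.2346]
tcp_rot: [0.636, -3.076, 0.0]
wrist_force: [0.2, -0.8, -3.7]
width: 0.433
grip_force: 82.9
```

Call:
step_arm([
  [[0, 0, 0], [0, 0, 2], 30],
  [[0, 0, 0], [0, 0, 2], 30],
  [[0, 0, 0], [0, 0, 1], 30],
  [[0, 0, 0], [0, 0, 0], 30],
])

```text
time: 10.23
tool_pos: [0.5764, 0.189, 0.2294]
tcp_rot: [0.636, -3.076, 0.0]
wrist_force: [0.0, 0.3, -4.2]
width: 0.433
grip_force: 83.0
```

Call:
step_arm([
  [[0, 0, 0], [0, 0, 2], 30],
  [[0, 0, 0], [0, 0, 2], 30],
  [[0, 0, 0], [0, 0, 1], 30],
  [[0, 0, 0], [0, 0, 0], 30],
])

```text
time: 10.57
tool_pos: [0.5765, 0.189, 0.2245]
tcp_rot: [0.636, -3.076, 0.0]
wrist_force: [-0.3, -0.1, -3.8]
width: 0.431
grip_force: 83.0
```

Call:
step_arm([
  [[0, 0, 0], [0, 0, 1], 30],
  [[0, 0, 0], [0, 0, 0], 30],
  [[0, 0, 0], [0, 0, 1], 30],
  [[0, 0, 0], [0, 0, 0], 30],
])

```text
time: 10.9
tool_pos: [0.5765, 0.189, 0.2228]
tcp_rot: [0.637, -3.076, 0.0]
wrist_force: [0.3, -0.7, -4.2]
width: 0.429
grip_force: 83.0
```

Call:
step_arm([
  [[0, 0, 0], [0, 0, 0.5], 30],
  [[0, 0, 0], [0, 0, 0], 30],
  [[0, 0, 0], [0, 0, 0], 30],
])

```text
time: 11.15
tool_pos: [0.5766, 0.189, 0.2224]
tcp_rot: [-0.636, 3.076, -0.0]
wrist_force: [-1.1, 0.4, -3.7]
width: 0.433
grip_force: 83.0
```

Call:
step_arm([
  [[0, 0, 0], [0, 0, 0.7], 30],
  [[0, 0, 0], [0, 0, 0], 30],
  [[0, 0, 0], [0, 0, 0], 30],
])

```text
time: 11.4
tool_pos: [0.5766, 0.189, 0.2217]
tcp_rot: [-0.636, 3.076, 0.0]
wrist_force: [-0.9, 0.2, -4.0]
width: 0.43
grip_force: 83.3
```

Call:
step_arm([
  [[0, 0, 0], [0, 0, 0.5], 30],
  [[0, 0, 0], [0, 0, 0], 30],
  [[0, 0, 0], [0, 0, 0], 30],
])

```text
time: 11.65
tool_pos: [0.5765, 0.189, 0.2217]
tcp_rot: [-0.636, 3.076, 0.0]
wrist_force: [-2.0, -0.4, 0.0]
width: 0.432
grip_force: 83.5
```

Call:
step_arm([
  [[0, 0, 0], [0, 0, 0.5], 30],
  [[0, 0, 0], [0, 0, 0], 30],
  [[0, 0, 0], [0, 0, 0], 30],
])

```text
time: 11.9
tool_pos: [0.5765, 0.189, 0.2216]
tcp_rot: [-0.636, 3.076, -0.0]
wrist_force: [-4.8, -2.0, 4.8]
width: 0.434
grip_force: 84.0
```

Call:
step_arm([
  [[0, 0, 0], [0, 0, 0], 50],
  [[0, 0, 0], [0, 0, 0], 75],
  [[0, 0, 0], [0, 0, 0], 75],
  [[0, 0, 0], [0, 0, 0], 75],
  [[0, 0, 0], [0, 0, 0], 75],
], grip_force=20)

```text
time: 12.32
tool_pos: [0.5768, 0.1891, 0.2206]
tcp_rot: [-0.636, 3.076, 0.0]
wrist_force: [-0.1, 0.3, -0.2]
width: 0.877
grip_force: 0.0
```

Call:
step_arm([
  [[0, 0, 0], [0, 0, -10], 75],
  [[0, 0, 0], [0, 0, -25], 75],
  [[0, 0, 0], [0, 0, -35], 75],
  [[0, 0, 0], [0, 0, -30], 75],
  [[0, 0, 0], [0, 0, 0], 75],
])

```text
time: 12.73
tool_pos: [0.5798, 0.19, 0.3299]
tcp_rot: [-0.634, 3.063, 0.002]
wrist_force: [0.8, -0.6, 1.2]
width: 0.876
grip_force: 0.0
```

Call:
step_arm([
  [[0, 0, 0], [0, 0, 0], 75],
  [[0, 0, 0], [0, 0, 0], 75],
])

```text
time: 12.9
tool_pos: [0.5765, 0.189, 0.3212]
tcp_rot: [-0.636, 3.076, 0.0]
wrist_force: [-0.6, -0.1, -0.7]
width: 0.876
grip_force: 0.0
```

```bash
python3 - <<'E'
from h import *
c=calibration("wrist");im=read_camera("wrist")
a=np.arange(0,2*np.pi,.02)
for z,col in((.138,(0,0,255)),(.154,(255,0,255))):
    for u in proj("wrist",np.c_[.5763+.058*np.cos(a),.189+.058*np.sin(a),0*a+z],c): cv2.circle(im,tuple(int(round(v)) for v in u),0,col,-1)
save(im[60:360,60:460].repeat(2,0).repeat(2,1),"w5.png")
s=read_state();print(s["time"],s["tool_pos"],s["wrist_force"],s["joint_vel"].round(3))
E
```

```text
12.95 [0.57600313 0.18884865 0.31989884] [ 0.82181458 -0.33707878  0.21195   ] [-0.001  0.013  0.022  0.    -0.001  0.002]
```

View pics/w5.png

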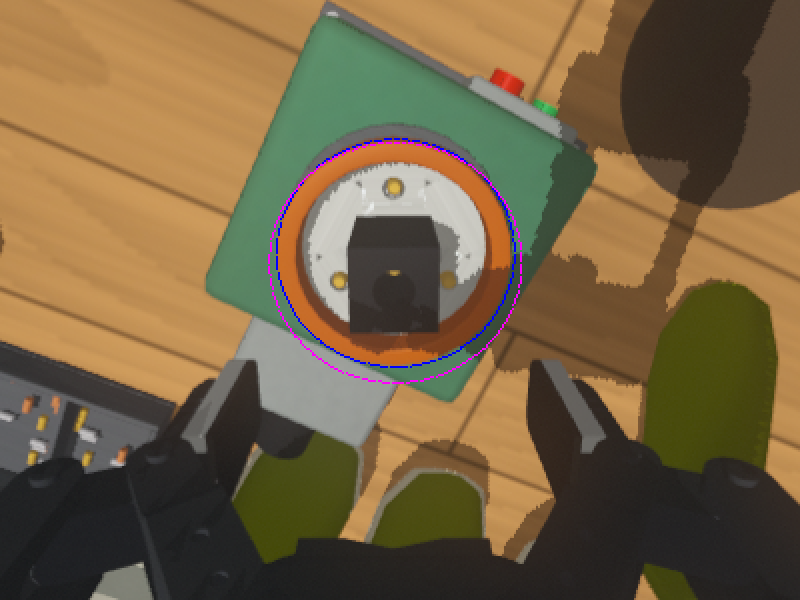

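The picture shows the rim matching the seated outline (blue, rim top at 138 mm). The brass studs show through all three holes, at crop (393,187), (339,281) and (448,280), and the fingers are clear.

```bash
python3 -c "
from workcell import finish_job
print(finish_job())"
```

```text
the job is handed in; nothing more can be done
None
```

The fresh wheel is seated flat on the hub with all three studs through its holes, the gripper has let go and is clear, and the job was handed in at about 13 s. The wrist force never read above about 8 N during the placing.

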